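Clamp a phone in the sliding-jaw holder

ROBOT

A 7-joint arm with a two-finger parallel gripper is mounted at the origin on the work surface. World frame = base frame: x ahead of the robot, y to its left, z up, the work surface at z = 0. Lengths are in m, angles in degrees, forces in N, time in s.
With the tool pointing down it reaches from about 0.35 to 0.775 m from the base axis. Payload 3.1 kg.
Tool frame: the origin (TCP) lies on the centre line of the jaws, within the pads' length; the fingertips stand 17 mm ahead of it and the grasp point (between the pads) lies 2 mm behind it (robot.tip_reach is the distance from the TCP to the fingertips, in m); z points along the fingers, y is the line along which they close (so a half turn about z gives the same grasp; the last joint's range is limited). The gripper opens to 85 mm and grips with 20 to 120 N. Pads are 22 mm wide; open, the fingers measure 114 mm over their backs; the gripper's body (76 mm by 85 mm) begins 54 mm behind the grasp point. The pads swing forward as they close: fully open they stand 13 mm farther back than shut.
Start: joints at [69.116, 17.813, 0.802, 86.603, -0.252, 75.585, -1.558], TCP at [0.175, -0.522, 0.248] pointing down, gripper open.
Joint ranges: [-154.91, 154.91], [-16.99, 109.72], [-72.82, 74.43], [7.12, 147.25], [-82.49, 262.49], [11.32, 116.49], [-174.64, 174.64]. Speed limits (degrees/s): [159.86, 159.86, 180, 180, 180, 180, 180].

INTERFACE

Orientations are given as [roll, pitch, yaw] about the fixed x, y, z axes, in that order (R = Rz(yaw) Ry(pitch) Rx(roll)).
In Python, from station import robot, fingers, vision, workorder, recognise gives the robot as it stands. Calls block until the motion is done:
- robot.move_to(position, orientation): joint-space move of the TCP to a pose.
- robot.line_to(position, orientation=None, velocity=0.15, f_stop=None): straight line of the TCP; orientation=None keeps the orientation; velocity is the mean speed in m/s. With f_stop (N) it stops when the force on the tool has changed by that much, and returns True; else False.
- robot.move_j(angles): joint-space move.
- fingers.gripper_to(opening, force=None): opening from 0.0 (shut) to 1.0 (fully open); force is the grip in N (None keeps the last); returns when the fingers have stopped.
- robot.pause(seconds).
- robot.inverse_kinematics(position, orientation): joint angles nearest the present ones, or None.
- vision.grab_frame(name): name is "side" or "top"; returns the picture (480x640x3 uint8, red, green, blue); there is no depth.
- vision.calibration(name): a dict with "mtx" (3x3 intrinsics, pixels), "extrinsics" (4x4, takes a point from world to camera coordinates). Camera axes: x right, y up, looking along -z (the intrinsics and any distortion apply to the point x, -y, -z); pixel columns grow to the right and rows downward; lengths in m; the calibration is good to about 2 mm. A picture is of the moment at which its call begins. calibration takes no time and is no camera call.
A pose or a line that the arm cannot do raises robot.PlanningError and nothing moves.
- workorder.close_job(): hands the job in; it is judged then, once.
Trained networks look in the newest picture that a camera, given by its name, has taken for a name from the list of things; names that differ only in an ending like _2 or _b are one class to them, and where a whole thing is asked for, a point or a joint stands for the part that bears it (a point fixed in the world has none). Each returns a list of dicts, best first, with "p" (0 to 1); they miss things now and then, are a little off and sometimes report something else, mostly with a low value. They report only what shows in the picture. A call takes as long as a camera call. They do not tell look-alikes from the thing itself.
- recognise(label, camera): "rect" ([centre column, centre row, width, height] in pixels, round what is visible of it).
Readings, each from a call of its own:
- robot.current_time_s(): time.
- robot.current_joint_positions(): joint angles.
- robot.current_dq(): joint speeds.
- robot.current_joint_torque(): joint torques, N m.
- robot.current_tool_pos(): TCP position.
- robot.current_eef_rot(): TCP orientation.
- robot.current_contact_force(): force on the tool from outside, world axes, zero at the start.
- robot.current_torque(): the same for the moment, N m.
- robot.current_finger_gap(): opening from 0.0 (shut) to 1.0 (fully open).
- robot.current_gripper_force(): force on a finger pad.
Only numpy, scipy, OpenCV 4.12 (cv2) and the standard library are available. Lean on these libraries where they do the work, as an engineer would, in place of code of your own. Each camera call takes 0.05 s, during which the arm holds its last target. There are 200 camera calls.

TASK

Clamp the phone that lies in the bench holder. Hold the jaw's thumb release pressed in while you slide the jaw up and gently push the phone fully home against the fixed jaw, then let the release go so that the jaw locks there. Then screw the round knurled thumbscrew on top of the jaw clockwise, regripping as often as needed, until it comes to its stop with the foot pressing firmly on the phone; leave the other things on the bench alone and let go.

Things in the scene. Friction and masses are not known exactly. Their poses are not given: they have to be found in the camera images.
- holder: Clamping holder fixed to the bench: aluminium plate 170 (x) x 340 (y) x 18 mm, origin at the centre of its underside. The moving jaw slides along its y. At its +y end stands the fixed jaw, 130 mm wide, 32 mm high above the plate; its rubber face looks to -y at y = +140 mm. The phone lies on the plate.
- carriage (a joint): Sliding jaw's place along the holder's +y, m, 0 to 0.13: at 0 its face is at y = -50 mm in the holder's frame; it grows towards the fixed jaw; at 0.116 the jaws are 74 mm apart, the phone's width. A hidden rack of notches 12 mm apart locks it: in a notch it has only 5 mm of play (the phone's: 0.114 to 0.119). With the release held in it slides with about 2.5 N.
- jaw_face (a point): Centre of the sliding jaw's rubber face (110 mm wide), 15 mm above the plate; axes as the holder's. The jaw is a grey carriage 75 mm long behind (-y of) it: a block at x -20 to +60 mm, 66 mm high above the plate, a sloped pocket with the release at its -x (robot) side, and on top a steel bridge, 74 mm above the plate, reaching 37 mm over the phone, with the thumbscrew.
- release_face (a point): Centre of the outer face of the thumb release, a black ribbed push button 36 mm (its x) x 42 mm (its y, along the slide), 34 mm above the plate. Its z points outward, 35 deg from vertical towards holder -x. Press it along -z. It moves with the jaw: 45 mm to -x and 42 mm to -y of the jaw face; its x points up the slope.
- pocket (a point): Centre of the mouth of the pocket round the release, 12 mm outside the release's face, axes as the release's; moves with the jaw. Clear width 48 mm between two cheeks (at +y and -y, 12 mm proud of the release) and 41 mm between the lower wall (-x, 8 mm proud) and the upper wall (+x, 34 mm proud, overhanging it). Closed fingers fit in along z and can push the jaw by the cheeks.
- release (a joint): How far the thumb release is pressed in, m: 0 out (jaw locked in a notch), stop at 0.006. Springy: 7 N to start, 11 N fully in. From 2.5 mm in the jaw is free. Let go, it springs out into a notch by itself; if the jaw stands between two notches (as it may at the start) it stays 2.5 mm in and clicks out at the next notch.
- screw_grip (a point): On the vertical axis of the thumbscrew, 10 mm below the top of its head, 121 mm above the bench: grip here from above. Round knurled steel head, 44 mm diameter, 28 mm high, underside 11 mm above the bridge. Turns with 0.05 N m; about 4.2 to 5.6 rad clockwise (from above) from the start is a hard stop. Does not rise or sink. Moves with the jaw: 18 mm +x, 14 mm +y of its face.
- foot: The screw's round rubber foot, 22 mm diameter, on the thumbscrew's axis; origin at the centre of its underside. Screwing clockwise lowers it 1.5 mm per radian. At the start it is 4 to 6 mm higher than the phone's top, so it passes over the phone. It is sprung: at the screw's stop it presses on the phone with about 10 N.
- phone: The phone to clamp, lying face down and loose in the holder between the jaws: black back, aluminium frame, 156 (x) x 74 (y) x 9 mm, origin at the centre of its underside, long side roughly along the jaws, at first 5 to 15 mm short of the fixed jaw.
- old_phone: Bystander: a phone of the same size with a pale grey back, flat on the bench; origin at the centre of its underside. Leave alone.
- battery: Bystander: a flat black phone battery, 60 x 85 x 6 mm, lying on the bench before the holder; origin at the centre of its underside. Leave alone.
- screwdriver: Bystander: a screwdriver 160 mm long, lying along its x axis. Leave alone.
- bottle: Bystander: a white plastic bottle, 48 mm diameter, 120 mm tall, standing; origin at the centre of its underside. Leave alone.
- screw_tray: Bystander: a grey divided tray, 120 x 90 x 22 mm; origin at the centre of its underside. Leave alone.
- mug: Bystander: a white mug, 76 mm diameter, 90 mm tall; origin at the centre of its underside. Leave alone.
- brush: Bystander: a small brush 150 mm long, lying along its x axis. Leave alone.
Not all that is in view belongs to the job. What is shaped like the phone but red or yellow is not meant.

How it is judged:
By the outcome, as a careful person would: the job done as asked, in the order asked, and still so for the second after the job is handed in, with the robot touching nothing.
It also fails if it takes over 70 s, if anything falls off the work surface, if the arm or the gripper's body presses on something with over 40 N, if the wrist force passes 120 N, or if a joint passes its speed limit or range.

## Working session

There is one attempt and no reset: what is moved stays moved. The work goes in short steps, each a Python script; the robot and the scene stay as the last script left them, time stands still between calls to the robot, and variables do not carry over. Pictures are saved under pics/ and viewed, at most 10 in all, crops included, and the job is handed in when it is done.

```bash
ls; mkdir -p pics; python3 - <<'E'
from station import robot, fingers, vision, workorder, recognise
import cv2,numpy as np
np.set_printoptions(precision=4,suppress=True)
for c in ("side","top"):
    im=vision.grab_frame(c); cv2.imwrite(f"pics/{c}0.png",im[:,:,::-1])
    k=vision.calibration(c); print(c,k["mtx"],k["extrinsics"],[q for q in k])
    for l in ("holder","jaw_face","release_face","pocket","screw_grip","foot","phone","old_phone"):
        print(l,[(np.round(d["rect"],1).tolist(),round(d["p"],2)) for d in recognise(l,c)])
print(robot.current_time_s(), robot.current_tool_pos(), robot.current_eef_rot())
E
```

```text
pics
side [[546.8848   0.     323.8239]
 [  0.     546.8848 247.2442]
 [  0.       0.       1.    ]] [[-0.7064 -0.7078  0.0033  0.4234]
 [ 0.4708 -0.4664  0.7489 -0.3249]
 [-0.5286  0.5305  0.6627 -1.3644]
 [ 0.      0.      0.      1.    ]] ['mtx', 'extrinsics']
holder [([316.9, 263.4, 116.9, 88.1], 0.86)]
jaw_face [([336.0, 240.3, 49.7, 44.3], 0.68)]
release_face [([352.5, 244.0, 13.7, 13.0], 0.53)]
pocket [([373.8, 223.4, 41.6, 32.5], 0.34)]
screw_grip [([320.6, 227.1, 14.8, 13.9], 0.79), ([293.4, 273.6, 51.3, 42.3], 0.49), ([345.5, 290.5, 36.3, 30.3], 0.43)]
foot [([316.6, 263.8, 119.6, 91.9], 0.26)]
phone [([352.6, 343.0, 61.1, 38.3], 0.95), ([242.1, 439.9, 71.5, 33.3], 0.91), ([218.0, 291.8, 42.4, 39.9], 0.7), ([326.7, 204.0, 41.8, 25.8], 0.65), ([406.9, 274.1, 52.5, 23.1], 0.57)]
old_phone [([295.1, 377.4, 67.5, 53.1], 0.72), ([464.7, 252.4, 32.4, 28.2], 0.69)]
top [[501.1862   0.     314.5966]
 [  0.     501.1862 244.6536]
 [  0.       0.       1.    ]] [[-0.0285 -0.9995  0.0145  0.0422]
 [ 0.9965 -0.0272  0.079  -0.5638]
 [-0.0785  0.0167  0.9968 -1.2842]
 [ 0.      0.      0.      1.    ]] ['mtx', 'extrinsics']
holder [([316.8, 228.1, 133.0, 65.5], 0.84)]
jaw_face [([345.2, 230.0, 46.1, 53.6], 0.78)]
release_face [([354.1, 249.7, 19.9, 3.6], 0.49)]
pocket [([346.0, 231.5, 48.3, 56.7], 0.6), ([353.3, 250.2, 16.6, 5.1], 0.51)]
screw_grip []
foot []
phone [([260.7, 340.1, 62.2, 47.4], 0.98), ([402.3, 154.8, 38.0, 61.5], 0.86), ([373.5, 314.5, 62.0, 55.6], 0.75), ([115.4, 352.0, 60.0, 66.7], 0.75), ([280.2, 228.3, 29.3, 61.0], 0.62), ([193.9, 332.8, 33.9, 60.1], 0.39)]
old_phone [([192.9, 332.7, 31.5, 60.8], 0.69), ([353.9, 251.1, 14.0, 5.1], 0.51)]
0.9 [ 0.1745 -0.5216  0.2483] [179.9971   0.0015  18.5024]
```

```bash
python3 - <<'E'
import cv2,numpy as np
s=cv2.imread("pics/side0.png");t=cv2.imread("pics/top0.png")
a=cv2.resize(t[180:280,230:400],None,fx=4.7,fy=4.7,interpolation=cv2.INTER_CUBIC)
cv2.imwrite("pics/tc.png",a)
b=cv2.resize(s[200:320,245:405],None,fx=5,fy=5,interpolation=cv2.INTER_CUBIC)
cv2.imwrite("pics/sc.png",b)
E
```

```text
(no output)
```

View pics/top0.png

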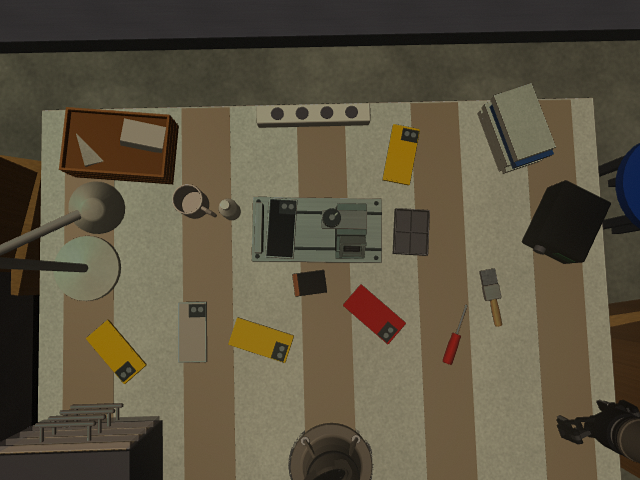

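View pics/tc.png

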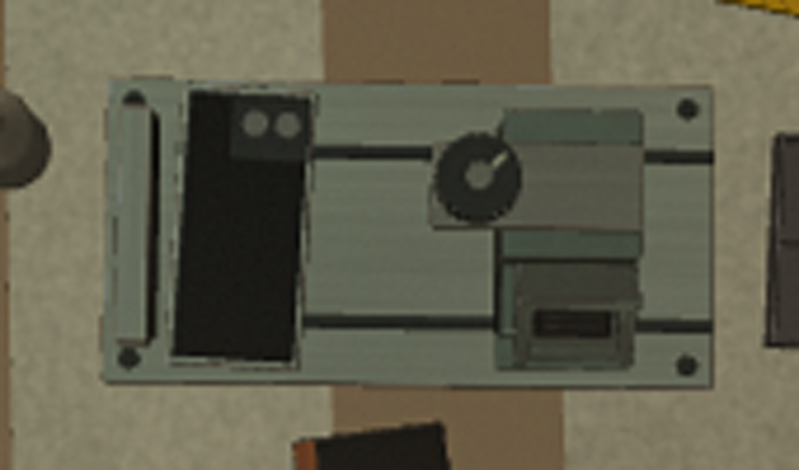

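View pics/sc.png

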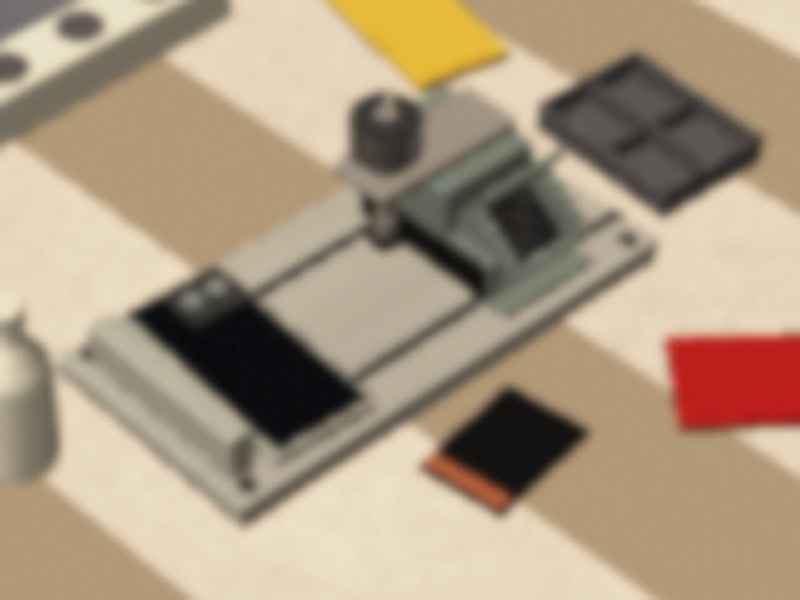

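The picture shows the black phone in the holder at top (282,228). The look-alikes are red (375,314), yellow (261,340), (402,155) and (116,352), the grey old phone (193,332) and the battery (310,283). I choose the one lying in the holder, which the close crop confirms. The knob is at top (332,217) and side (322,222), and the release is at top (352,249) and side (350,244).

```bash
cat > h.py <<'E'
import numpy as np, cv2
from scipy.optimize import least_squares
from station import robot, fingers, vision, workorder, recognise
np.set_printoptions(precision=4,suppress=True)
K={c:vision.calibration(c) for c in("top","side")}
def proj(P,c):
    E=K[c]["extrinsics"];p=E[:3,:3]@np.asarray(P,float)+E[:3,3]
    q=K[c]["mtx"]@np.array([p[0],-p[1],-p[2]]);return q[:2]/q[2]
def tri(a,b):
    f=lambda P:np.r_[proj(P,"top")-a,proj(P,"side")-b]
    r=least_squares(f,[.6,0,.05]);return r.x,r.fun
def hw(P,s):
    c,n=np.cos(s[2]),np.sin(s[2]);return np.array([s[0]+c*P[0]-n*P[1],s[1]+n*P[0]+c*P[1],P[2]])
E
cat > fit.py <<'E'
from h import *
T=lambda u,v:np.array([230+(u+.5)/4.7-.5,180+(v+.5)/4.7-.5]); S=lambda u,v:np.array([245+(u+.5)/5-.5,200+(v+.5)/5-.5])
obs=[("top",(.085,.17,.018),0,T(108,78)),("top",(.085,-.17,.018),0,T(713,87)),("top",(-.085,-.17,.018),0,T(713,387)),("top",(-.085,.17,.018),0,T(103,382)),
("side",(-.085,.17,.018),0,S(243,513)),("side",(-.085,-.17,.018),0,S(656,242)),("side",(.085,.17,.018),0,S(67,358)),
("top",(.018,-.036,.131),1,T(479,176)),("side",(.018,-.036,.131),1,S(386,107)),("top",(-.045,-.092,.052),1,T(572,323)),("side",(-.045,-.092,.052),1,S(524,219))]
f=lambda s:np.concatenate([proj(hw(np.add(P,(0,s[3]*m,0)),s),c)-o for c,P,m,o in obs])
r=least_squares(f,[.55,0,0,.02],loss="soft_l1")
print(r.x,np.degrees(r.x[2]));print(f(r.x).reshape(-1,2).round(2).tolist())
for n,a,b,m in(("screwtop",T(479,176),S(386,107),(.018,-.036+r.x[3],.131)),("release",T(572,323),S(524,219),(-.045,-.092+r.x[3],.052)),("corner",T(103,382),S(243,513),(-.085,.17,.018))):
    print(n,*tri(a,b),hw(m,r.x))
for z,cs in((.027,[(190,92),(312,95),(296,362),(172,357)]),):
    for u in cs:
        g=least_squares(lambda p:proj([p[0],p[1],z],"top")-T(*u),[.6,0]).x;d=g-r.x[:2];c,n=np.cos(r.x[2]),np.sin(r.x[2]);print("phone corner in holder",c*d[0]+n*d[1],-n*d[0]+c*d[1])
np.save("s.npy",r.x)
E
python3 fit.py
```

```text
[ 0.6052  0.0196 -0.0386  0.0029] -2.213776507479526
[[-0.17, 0.19], [0.15, -0.1], [0.18, 0.47], [-0.41, 0.12], [0.15, -0.15], [0.91, -0.45], [-1.79, -0.3], [-0.02, -0.21], [0.17, 1.61], [0.48, -2.53], [0.17, 1.26]]
screwtop [ 0.6209 -0.0135  0.138 ] [-0.1489 -0.1562  0.2651  0.0222] [ 0.6219 -0.0142  0.131 ]
release [ 0.551  -0.0641  0.0628] [-0.5022 -0.5338  0.874   0.0336] [ 0.5568 -0.0677  0.052 ]
corner [0.5275 0.1922 0.0163] [-0.1093 -0.1136  0.1683  0.0192] [0.5269 0.1928 0.018 ]
phone corner in holder 0.07664535384652704 0.12291282127228091
phone corner in holder 0.07581651401695877 0.05513710183815218
phone corner in holder -0.07290605773837545 0.06200370407241311
phone corner in holder -0.07089725286014567 0.13028097788000353
```

```bash
cat >> h.py <<'E'
from scipy.spatial.transform import Rotation as Ro
def ori(z,y):
    z=np.array(z)/np.linalg.norm(z);x=np.cross(y,z);x/=np.linalg.norm(x)
    return Ro.from_matrix(np.c_[x,np.cross(z,x),z]).as_euler("xyz",degrees=True)
s=np.load("s.npy");H=lambda *v:hw((v[0],v[1],0),(0,0,s[2]))+np.array([0,0,v[2]])
a=np.radians(35);zt=H(np.sin(a),0,-np.cos(a));hy=H(0,1,0)
tip=robot.tip_reach
rel=lambda q:hw((-.045,-.092+q,.052),s)
def st(m):print(m,round(robot.current_time_s(),1),robot.current_tool_pos(),robot.current_contact_force())
E
python3 - <<'E'
from h import *
print(tip)
for sg in(1,-1):
    o=ori(zt,sg*hy);print(o)
    for q in(.003,.116):
        for d in(.1,.0):
            print(q,d,robot.inverse_kinematics(rel(q)-zt*(d+tip),o))
k=hw((.018,-.036+.116,.119),s);print("knob",k)
for y in range(-180,180,45):print(y,robot.inverse_kinematics(k,[180,0,y]))
E
```

```text
0.017
[180.      35.     177.7862]
0.003 0.1 [ 27.0977  -0.0413 -19.0694 133.9909 -16.7536  11.669  111.1869]
0.003 0.0 [ 58.1247  29.3495 -61.3396 130.3507  98.8259  22.0118   4.2496]
0.116 0.1 [ 57.1605   4.623  -71.864  132.4003  48.8686  17.6705  31.0739]
0.116 0.0 [ 43.5531  34.0187 -67.5619 129.8043  98.1183  37.957   -7.947 ]
[180.     -35.      -2.2138]
0.003 0.1 [ 43.6707   0.5203 -35.4597 133.5236 -15.9897  11.6493 -69.2311]
0.003 0.0 [-21.4359  17.8353  32.8612 132.8489 254.301   12.8591  17.0348]
0.116 0.1 [  -4.2071    0.1524   -9.7001  133.8443   37.7025   15.1306 -140.0345]
0.116 0.0 [  6.2882  17.4991 -20.0138 130.884   98.697   13.6188 162.0048]
knob [0.6263 0.0989 0.119 ]
-180 [ 20.1722  43.016  -51.8902  81.3151  34.318   72.1936  55.3922]
-135 [ 24.3494  47.6485 -61.9072  81.1466  42.192   76.103   95.4583]
-90 [ 24.3494  47.6485 -61.9072  81.1466  42.192   76.103  140.4583]
-45 [   6.0769   35.4402  -26.0106   81.9342   16.1211   66.3184 -157.2254]
0 [  13.6963   38.5608  -39.1377   81.5913   24.9872   68.6576 -118.3996]
45 [ 14.4991  38.9996 -40.6122  81.5562  26.0274  68.9957 -74.108 ]
90 [ 16.3526  40.1185 -44.1122  81.476   28.5361  69.8679 -30.8004]
135 [ 18.6782  41.7714 -48.7386  81.3773  31.9402  71.183   11.9412]
```

```bash
python3 - <<'E'
from h import *
fingers.gripper_to(0.0)
robot.move_j([60,0,-61,130,98,30,4]);st("posture");print(robot.current_eef_rot())
o=ori(zt,hy)
for q in(.003,.06,.116):
    for d in(.07,.05,.0):print(q,d,robot.inverse_kinematics(rel(q)-zt*(d+tip),o))
E
```

```text
posture 3.5 [ 0.5565 -0.1732  0.2799] [ 0.5348 -0.2598  0.4093]
[-137.2126   46.7579 -162.3422]
0.003 0.07 [ 70.953   13.8172 -68.8996 132.5229  57.0203  12.2864  41.3881]
0.003 0.05 [ 63.0997  16.8543 -62.0979 132.1598  72.8068  12.7867  26.1218]
0.003 0.0 [ 50.8332  24.4028 -51.2945 130.532  100.3309  15.5927   0.3094]
0.06 0.07 [ 53.272    9.8857 -59.6459 133.0613  61.3724  13.3308  27.4914]
0.06 0.05 [ 52.1383  15.7777 -60.7336 132.5838  79.0285  17.1651  11.4555]
0.06 0.0 [ 41.6879  24.1094 -51.3686 130.9203  99.7988  20.7695  -6.9603]
0.116 0.07 [ 43.9578  11.6844 -61.3231 132.1569  70.4564  20.4964  10.9055]
0.116 0.05 [ 43.2405  17.6613 -62.5227 131.6828  81.7259  24.6397   1.5239]
0.116 0.0 [ 31.1223  24.1373 -49.6584 130.1079  97.0057  25.3574 -11.7767]
```

```bash
python3 - <<'E'
from h import *
o=ori(zt,hy)
robot.move_to(rel(.003)-zt*(.06+tip),o);st("a")
robot.line_to(rel(.003)-zt*(.03+tip),o,velocity=.06);st("b")
print(robot.current_joint_positions())
t=vision.grab_frame("top")[:,:,::-1];v=vision.grab_frame("side")[:,:,::-1]
a=cv2.resize(t[195:275,310:390],(500,500),interpolation=2);b=cv2.resize(v[190:270,310:390],(500,500),interpolation=2)
for im,c,o0 in((a,"top",(310,195)),(b,"side",(310,190))):
    for P in(rel(.003),rel(.003)-zt*.03):
        p=((proj(P,c)-o0+.5)*6.25).astype(int);cv2.circle(im,tuple(map(int,p)),4,(0,0,255),1)
cv2.imwrite("pics/near.png",cv2.resize(np.hstack([a,b]),(800,400)))
E
```

```text
a 6.0 [ 0.5127 -0.0658  0.115 ] [-0.2943  0.1992  0.0302]Traceback (most recent call last):
  File "<stdin>", line 4, in <module>
station.PlanningError: the arm cannot follow that straight line within its joint ranges
```

```bash
python3 - <<'E'
from h import *
print(np.array(robot.current_joint_positions()))
o=ori(zt,hy)
def look(name):
    t=vision.grab_frame("top")[:,:,::-1];v=vision.grab_frame("side")[:,:,::-1]
    a=cv2.resize(t[195:275,310:390],(500,500),interpolation=2);b=cv2.resize(v[190:270,310:390],(500,500),interpolation=2)
    for im,c,o0 in((a,"top",(310,195)),(b,"side",(310,190))):
        for P in(rel(.003),rel(.003)-zt*.03):
            p=((proj(P,c)-o0+.5)*6.25).astype(int);cv2.circle(im,tuple(map(int,p)),4,(0,0,255),1)
    cv2.imwrite(name,cv2.resize(np.hstack([a,b]),(800,400)))
for d in(.05,.04,.03):
    try:robot.line_to(rel(.003)-zt*(d+tip),o,velocity=.06)
    except robot.PlanningError:
        print("no line",d);robot.move_to(rel(.003)-zt*(d+tip),o)
    st(d);print(np.array(robot.current_joint_positions()))
look("pics/near.png")
E
```

```text
[-42.5183   7.9676  54.4701 135.4048 -66.1929  11.7534 159.7913]
0.05 6.3 [ 0.5182 -0.0665  0.1066] [ 0.826  -0.2853  0.5524]
[-37.9678   9.9373  50.1315 135.0766 -74.5266  12.0909 167.5786]
0.04 6.6 [ 0.524  -0.0667  0.0987] [-1.0433  0.0003  0.0388]
[-33.0072  11.4667  45.003  134.6811 -81.4098  12.0022 174.064 ]
no line 0.03
0.03 9.1 [ 0.5296 -0.0666  0.0902] [0.3882 0.1152 0.0508]
[ 60.7732  22.0373 -61.701  131.5694  86.9999  16.4725  13.4583]
```

View pics/near.png

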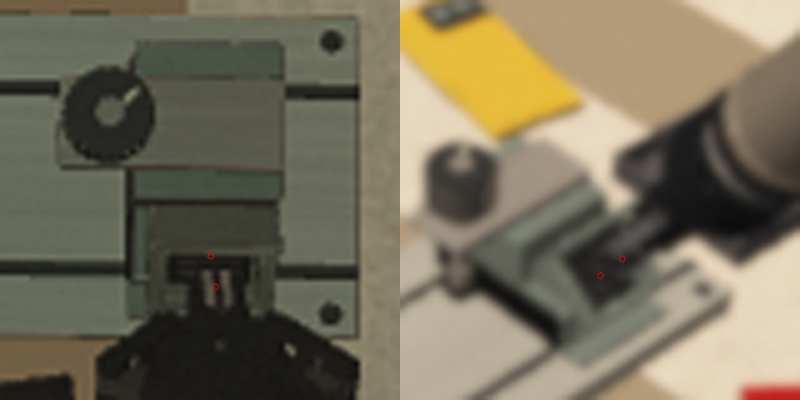

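The crop shows the fingertips at about (219,270) in front of the pocket mouth. The release is visible at about (209,268), partly hidden by the overhanging wall, so both match the prediction. I go in and press by force.

```bash
python3 - <<'E'
from h import *
o=ori(zt,hy)
hit=robot.line_to(rel(.003)-zt*(.008+tip),o,velocity=.05,f_stop=5);st(f"in {hit}")
if not hit:
    hit=robot.line_to(rel(.003)-zt*(-.012+tip),o,velocity=.015,f_stop=4);st(f"touch {hit}")
    p=np.array(robot.current_tool_pos());print("depth",(p+zt*tip-rel(.003))@zt)
print(np.array(robot.current_joint_positions()))
E
```

```text
in False 9.8 [ 0.5424 -0.0668  0.0724] [ 0.3903 -0.3276 -0.3014]
touch True 10.6 [ 0.5482 -0.0673  0.0643] [-3.2982 -0.3527  7.4893]
depth 0.0019780425007173592
[ 56.0681  28.2395 -58.5622 130.3101  99.715   20.4067   2.8017]
```

```bash
python3 - <<'E'
from h import *
p=np.array(robot.current_tool_pos());f0=np.array(robot.current_contact_force())
for i in range(12):
    p=p+zt*.0007;robot.line_to(p,velocity=.01)
    F=-np.array(robot.current_contact_force())@zt;print(round((robot.current_tool_pos()+zt*tip-rel(.003))@zt*1000,2),round(F,2),end=" | ")
    if F>13:break
st("\npressed")
E
```

```text
2.56 9.05 | 3.21 9.16 | 3.91 9.58 | 4.57 10.78 | 5.23 10.61 | 5.37 24.83 | 
pressed 12.1 [ 0.5501 -0.0674  0.0615] [-15.7314  -1.4914  19.34  ]
```

```bash
python3 - <<'E'
from h import *
o=ori(zt,hy)
p=np.array(robot.current_tool_pos())-zt*.0014
robot.line_to(p,o,velocity=.01);st("back")
np.save("p0.npy",p)
def go(d,v,f):
    h=robot.line_to(p+hy*d,o,velocity=v,f_stop=f)
    F=np.array(robot.current_contact_force());x=np.array(robot.current_tool_pos())-p
    print(h,round(robot.current_time_s(),1),"along",x@hy,"deep",x@zt,"Fy",F@hy,"Fz",-F@zt);return h
if not go(.02,.03,15) and not go(.05,.05,12): go(.09,.05,12)
print(np.array(robot.current_joint_positions()))
im=vision.grab_frame("top")[:,:,::-1];a=cv2.resize(im[180:280,230:400],None,fx=4.7,fy=4.7,interpolation=2);cv2.imwrite("pics/sl.png",a)
E
```

```text
back 12.4 [ 0.5492 -0.0674  0.0629] [-5.9112 -0.0824  7.0006]
False 13.3 along 0.019277008151354417 deep -0.0001572370800334044 Fy -1.4713525874901519 Fz 10.658773977652341
False 14.0 along 0.05020851662431713 deep -0.000257909716216754 Fy -0.7398800409958084 Fz 9.023965130757134
False 15.0 along 0.09009852643325109 deep -0.00029274866569028334 Fy -1.166155184961918 Fz 9.430835410802583
[ 43.5564  30.4927 -61.7949 130.2192  99.3055  31.4493  -7.7691]
```

View pics/sl.png

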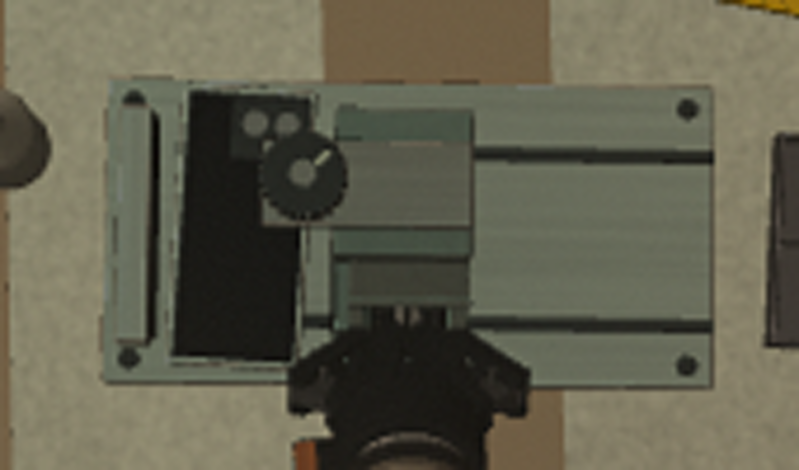

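```bash
python3 - <<'E'
from h import *
o=ori(zt,hy);p=np.load("p0.npy")
d=.09
while d<.132:
    d+=.002
    robot.line_to(p+hy*d,o,velocity=.02,f_stop=9)
    F=np.array(robot.current_contact_force());x=np.array(robot.current_tool_pos())-p
    print(round(x@hy*1e3,1),round(x@zt*1e3,1),"Fy",round(F@hy,1),"Fz",round(-F@zt,1))
    if F@hy<-9:break
st("end")
im=vision.grab_frame("top")[:,:,::-1];a=cv2.resize(im[180:280,230:400],None,fx=4.7,fy=4.7,interpolation=2);cv2.imwrite("pics/sl2.png",a)
E
```

```text
91.5 -0.2 Fy -2.1 Fz 9.6
93.4 -0.2 Fy -2.3 Fz 9.6
95.4 -0.2 Fy -1.5 Fz 10.1
97.4 -0.2 Fy -2.6 Fz 10.6
99.4 -0.2 Fy -1.9 Fz 10.4
101.3 -0.2 Fy -2.0 Fz 10.0
102.8 -0.1 Fy -2.7 Fz 9.9
104.7 -0.1 Fy -2.0 Fz 9.5
106.7 -0.1 Fy -3.2 Fz 8.9
108.5 -0.1 Fy -3.1 Fz 9.7
110.4 -0.1 Fy -2.5 Fz 8.3
112.4 -0.1 Fy -2.4 Fz 9.7
113.5 0.0 Fy -4.3 Fz 9.4
113.8 0.2 Fy -6.4 Fz 10.3
115.0 0.4 Fy -7.5 Fz 9.8
116.6 0.4 Fy -6.3 Fz 10.2
118.5 0.4 Fy -7.2 Fz 9.5
120.5 0.4 Fy -7.5 Fz 10.7
122.5 0.4 Fy -7.5 Fz 10.7
123.1 0.6 Fy -9.6 Fz 11.3
end 20.0 [0.5545 0.0556 0.0622] [-6.6334 -9.3082  9.3482]
```

View pics/sl2.png

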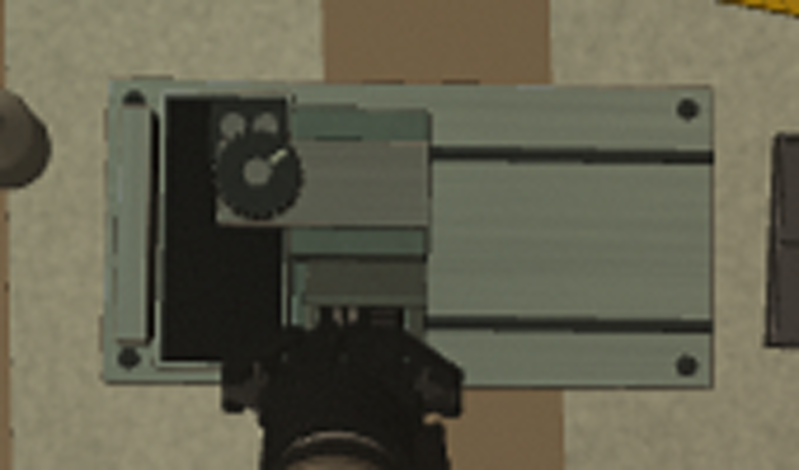

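The jaw is home with the phone against the fixed jaw, at 9.6 N on the cheek. The knob now shows at crop (258,173). I retract and re-measure.

```bash
python3 - <<'E'
from h import *
o=ori(zt,hy);p=np.array(robot.current_tool_pos())
robot.line_to(p-zt*.01,o,velocity=.03);st("up10")
robot.line_to(p-zt*.06,o,velocity=.1);st("out")
robot.line_to(p-zt*.06+[-.02,0,.12],velocity=.2);print(np.array(robot.current_joint_positions()))
im=vision.grab_frame("top")[:,:,::-1];b=vision.grab_frame("side")[:,:,::-1]
for c in("top","side"):print([(np.round(d["rect"],1).tolist(),round(d["p"],2)) for d in recognise("screw_grip",c)[:1]], "pred knob mid",proj(hw((.018,.08,.117),s),c))
A=cv2.resize(im[190:270,235:335],(500,400),interpolation=2);B=cv2.resize(b[210:310,240:315],(300,400),interpolation=2)
p=(proj(hw((.018,.08,.131),s),"top")-(235,190)+.5)*5;cv2.circle(A,tuple(map(int,p)),3,(0,0,255),1)
p=(proj(hw((.018,.08,.131),s),"side")-(240,210)+.5)*4;cv2.circle(B,tuple(map(int,p)),3,(0,0,255),1)
cv2.imwrite("pics/home.png",np.hstack([A,B]))
k=hw((.018,.08,.119),s);print(k)
for y in range(-180,180,30):print(y,robot.inverse_kinematics(k,[180,0,y]))
E
```

```text
up10 20.6 [0.5488 0.0563 0.0704] [-0.2867  1.1942  0.2581]
out 21.3 [0.5202 0.0568 0.1113] [ 0.5216 -0.7676 -0.4037]
[ 48.7136 -10.1472 -55.8858 124.6111  -4.0046  26.686   81.4462]
[([284.1, 216.3, 15.5, 20.5], 0.84)] pred knob mid [284.5839 217.0524]
[([291.9, 242.9, 14.5, 18.0], 0.76)] pred knob mid [292.8612 243.2104]
[0.6263 0.0989 0.119 ]
-180 [ 21.4449  44.2187 -54.7203  81.2629  36.4942  73.1866  53.997 ]
-150 [ 24.2083  47.453  -61.5265  81.1521  41.8842  75.9335  80.6449]
-120 [ 24.8503  48.373  -63.2927  81.127   43.3178  76.7346 109.7807]
-90 [ 20.8177  43.6078 -53.3068  81.2885  35.4024  72.6802 144.6942]
-60 [ 21.6918  44.4698 -55.2879  81.2528  36.9353  73.3959 173.717 ]
-30 [-46.9925  47.3347  64.3083  84.3165 -43.1869  75.5165 -99.1511]
0 [-46.9925  47.3347  64.3083  84.3165 -43.1869  75.5165 -69.1511]
30 [-46.9925  47.3347  64.3083  84.3165 -43.1869  75.5165 -39.1511]
60 [-37.2232  38.4319  43.0541  83.9328 -27.1641  68.3549 -20.3062]
90 [-24.6647  33.9934  21.8723  83.3817 -13.2671  65.1758  -0.6023]
120 [-11.0361  32.8338   0.8043  82.742   -0.4835  64.4276  19.8484]
150 [ 25.2357  48.9667 -64.3999  81.112   44.2235  77.2563  19.2413]
```

View pics/home.png

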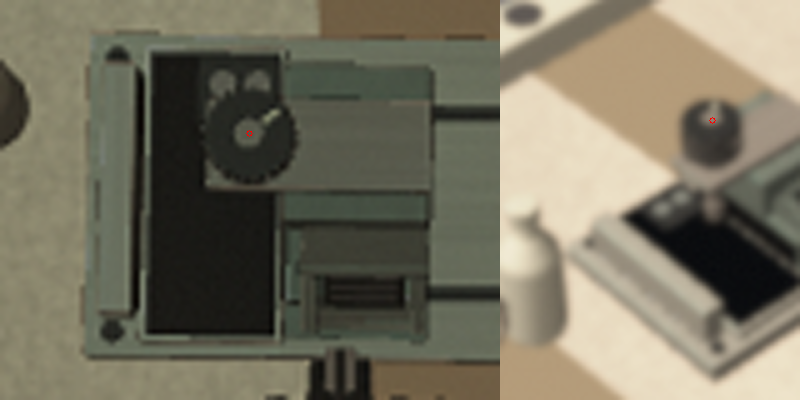

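```bash
python3 - <<'E'
from h import *
k=hw((.018,.08,.119),s)
fingers.gripper_to(0.85)
robot.move_to(k+[0,0,.07],[180,0,-85]);st("above");print(np.array(robot.current_joint_positions()))
print(robot.line_to(k,[180,0,-85],velocity=.06,f_stop=8));st("down")
fingers.gripper_to(0.3,force=30);st("grip");print(robot.current_finger_gap(),robot.current_gripper_force())
j=np.array(robot.current_joint_positions());T0=np.array(robot.current_torque());print(j)
for n in range(2):
    j[6]-=30;robot.move_j(j);F=np.array(robot.current_contact_force());print(round(robot.current_time_s(),1),j[6].round(),F,(np.array(robot.current_torque())-T0))
E
```

```text
above 25.5 [0.6261 0.0992 0.1894] [ 0.1751 -0.0598  2.2518]
[ 18.9582  38.4382 -50.5343  76.1798  29.2956  78.6198 154.0575]
False
down 26.8 [0.6267 0.0991 0.1196] [ 0.3708 -0.5676  0.6485]
grip 27.2 [0.6256 0.0988 0.1197] [-4.2617 -0.3906  5.3007]
0.5042070069218731 31.346211433410645
[ 18.686   41.7167 -48.7763  81.3789  31.901   71.3169 151.9369]
27.8 122.0 [-0.4774  0.1719  0.805 ] [ 0.1974 -0.6163 -0.0184]
28.4 92.0 [ 1.0836 -0.9371  0.375 ] [ 0.2232 -0.872   0.0354]
```

```bash
python3 - <<'E'
from h import *
j=np.array(robot.current_joint_positions());j0=j[6]
while j[6]>-160:
    j[6]-=45 if j[6]>-25 else 15
    robot.move_j(j);F=np.array(robot.current_contact_force());T=robot.current_torque()[2]
    a=robot.current_joint_positions()[6]
    print(round(robot.current_time_s(),1),j[6].round(1),round(a,1),"tot",round(151.9-a),F,round(T,3),round(robot.current_joint_torque()[6],3))
    if abs(T)>.3:break
E
```

```text
29.1 47.1 47.2 tot 105 [ 0.1995 -1.6411  0.8414] 0.025 0.01
29.9 2.1 2.2 tot 150 [-0.8319 -3.8567  1.8941] 0.036 0.014
30.7 -42.9 -42.8 tot 195 [-2.9763 -3.6578  3.7173] -0.025 0.034
31.0 -57.9 -57.8 tot 210 [-2.8397 -4.4991  4.0698] -0.008 -0.002
31.4 -72.9 -72.8 tot 225 [-4.3453 -5.1378  3.7694] -0.038 -0.004
31.8 -87.9 -87.8 tot 240 [-3.4296 -3.5093  4.2369] -0.038 -0.005
32.1 -102.9 -102.8 tot 255 [-2.7196 -4.2194  4.1146] 0.016 -0.006
32.5 -117.9 -117.8 tot 270 [-3.5749 -2.6199  4.4496] 0.11 -0.084
32.8 -132.9 -132.7 tot 285 [ 3.8166 -5.059  -0.5749] 0.15 -0.194
33.2 -147.9 -147.6 tot 300 [ 3.052  -5.1492  1.0151] 0.368 -0.421
```

```bash
python3 - <<'E'
from h import *
fingers.gripper_to(0.3,force=45)
j=np.array(robot.current_joint_positions())
for n in range(4):
    j[6]-=5
    robot.move_j(j);T=robot.current_torque()[2];a=robot.current_joint_positions()[6]
    print(round(robot.current_time_s(),1),j[6].round(1),round(a,1),np.array(robot.current_contact_force()),round(T,3),round(robot.current_joint_torque()[6],3))
    if abs(T)>.9:break
im=vision.grab_frame("top")[:,:,::-1];cv2.imwrite("pics/k.png",im)
E
```

```text
33.6 -152.7 -152.4 [-0.1034 -4.1954  1.5275] 0.724 -0.71
33.9 -157.7 -157.4 [ 1.0996 -4.9465  1.31  ] 0.627 -0.69
34.1 -162.7 -162.5 [-0.8316 -4.8163  2.3655] 0.546 -0.565
34.4 -167.7 -167.5 [-1.1978 -3.539   2.0453] 0.537 -0.572
```

```bash
python3 - <<'E'
from h import *
fingers.gripper_to(0.85)
T0=robot.current_torque()[2]
j=np.array(robot.current_joint_positions());j[6]=25;robot.move_j(j)
fingers.gripper_to(0.3,force=40);print(robot.current_finger_gap(),robot.current_torque()[2]-T0,np.array(robot.current_contact_force()))
for n in range(6):
    j[6]-=4;robot.move_j(j);T=robot.current_torque()[2]-T0
    print(round(robot.current_time_s(),1),j[6].round(1),np.array(robot.current_contact_force()),round(T,3))
    if T>.6:break
fingers.gripper_to(0.85);st("open")
p=np.array(robot.current_tool_pos());robot.line_to(p+[0,0,.08],velocity=.1)
robot.line_to(p+[-.12,-.12,.13],velocity=.2);st("away")
im=vision.grab_frame("top")[:,:,::-1];b=vision.grab_frame("side")[:,:,::-1]
A=cv2.resize(im[190:270,235:335],(500,400),interpolation=2);B=cv2.resize(b[210:310,240:315],(300,400),interpolation=2)
cv2.imwrite("pics/fin.png",np.hstack([A,B]))
E
```

```text
0.49885165803678105 -0.030968370095914244 [-3.2381 -3.8395  5.1586]
38.3 21.0 [-2.7774 -4.316   5.0614] 0.624
open 38.7 [0.6269 0.0995 0.1196] [ 0.6869 -0.0195 -0.3605]
away 40.7 [ 0.507  -0.0198  0.2494] [-0.559  -0.9652  0.1702]
```

View pics/fin.png

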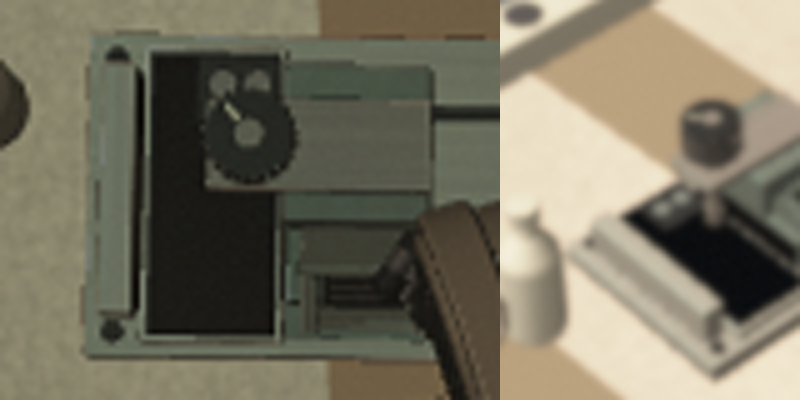

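The knob mark turned about 272° clockwise, from upper right to upper left at (232,105). A fresh grip met the hard stop within 4°. The phone is flush and the jaw has not moved.

```bash
python3 -c "
from station import workorder
print(workorder.close_job())"
```

```text
the job is handed in; nothing more can be done
None
```

The phone is clamped: the jaw was pushed home against it with the release held in and then let go, the thumbscrew is turned clockwise to its hard stop, and the gripper is clear. The job was handed in at about 41 s.

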